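# Pin the flip-mirror arm into its clevis

### The arm

A 7-joint arm with a two-finger parallel gripper is mounted at the origin on the work surface. World frame = base frame: x ahead of the robot, y to its left, z up, the work surface at z = 0. Lengths are in m, angles in rad, forces in N, time in s.
With the tool pointing down it reaches from about 0.425 to 0.95 m from the base axis. Payload 4.7 kg.
Tool frame: the origin (TCP) lies between the finger pads; the fingertips stand robot.tip_extent ahead of it and the grasp point (between the pads) lies 11 mm behind it (robot.tip_extent is the distance from the TCP to the fingertips, in m); z points along the fingers, y is the direction in which the jaws open and shut (so a half turn about z gives the same grasp; the last joint's range is limited). The gripper opens to 85 mm and grips with 20 to 120 N. Pads are 22 mm wide; open, the fingers measure 114 mm over their backs; the gripper's body (76 mm by 85 mm) begins 54 mm behind the grasp point. The pads swing forward as they close: fully open they stand 13 mm farther back than shut.
Start: joints at [-1.147, 0.469, -0.049, 1.532, 0.024, 1.141, -0.082], TCP at [0.295, 0.607, 0.239] pointing down, gripper open.
Joint ranges: [-2.59, 2.59], [-0.33, 1.99], [-1.39, 1.29], [0.1, 2.45], [-1.04, 4.18], [0.21, 1.99], [-2.66, 2.66]. Speed limits (rad/s): [2.57, 2.57, 3.14, 3.14, 3.14, 3.14, 3.14].

### API

Orientations are given as a unit quaternion [x, y, z, w].
In Python, from cell import robot gives the robot as it stands. The module is installed in compiled form; this text tells all that it offers. Calls block until the motion is done:
- robot.reach(position, orientation): joint-space move of the TCP to a pose.
- robot.line_to(position, frame=None, velocity=0.15): straight line of the TCP; frame=None keeps the orientation; velocity is the mean speed in m/s.
- robot.movej(angles): joint-space move.
- robot.gripper_open() and robot.grasp(strength=None): open the fingers fully, or close them until they stop; strength is the grip in N (None keeps the last).
- robot.pause(seconds).
- robot.inverse_kinematics(position, orientation): joint angles nearest the present ones, or None.
- robot.observe(): the state.
- robot.grab_frame(name): name is "scene" or "side" or "wrist"; returns a dict with "img" (480x640x3 uint8, blue, green, red), "z_map" (480x640 float32, m along the optical axis (not along the pixel's ray), 0 where there is no reading), "intrinsics" (3x3 intrinsics, pixels), "dist_coeffs" ([k1, k2, p1, p2, k3] as OpenCV has them; the pictures are not rectified), "R" (3x3) and "t" (3): a world point X has camera coordinates R X + t. Camera axes: x right, y down, z forward; pixel columns grow to the right and rows downward; lengths in m; the calibration is good to about 2 mm. A picture is of the moment at which its call begins.
A pose or a line that the arm cannot do raises robot.MotionError and nothing moves.
- robot.close_job(): hands the job in, once; it reports no verdict.
Trained networks look in a picture, given as the dict that the camera call returned (one of the last four; its "shot" number tells which), for a name from the list of things; names that differ only in an ending like _2 or _b are one class to them, and where a whole thing is asked for, a point or a joint stands for the part that bears it (a point fixed in the world has none). Each returns a list of dicts, best first, with "confidence" (0 to 1); they miss things now and then, are a little off and sometimes report something else, mostly with a low value. They report only what shows in the picture. A call takes as long as a camera call. They do not tell look-alikes from the thing itself.
- robot.cut_out(query, picture): "mask" (480x640 bool, what is visible of it) and "extent" ([left, top, width, height] in pixels, round what is visible of it).
- robot.place_of(query, picture): "at" ([column, row] in pixels: a listed point, or the origin of a listed thing).
The state is a dict: "time_s": time; "joint_positions": joint angles; "joint_velocities": joint speeds; "joint_efforts": joint torques, N m; "tool_pos": TCP position; "tool_rot": TCP orientation; "force": force on the tool from outside, world axes, zero at the start; "ft_torque": the same for the moment, N m; "opening": finger opening in m.
Only numpy, scipy, OpenCV 4.12 (cv2) and the standard library are available. Lean on these libraries where they do the work, as an engineer would, in place of code of your own. Each camera call takes 0.05 s, during which the arm holds its last target.

### The job

Take the hinge pin with the red knob out of the rack and thread it down through the three holes of the flip-mirror mount: the upper blue ear, the eye of the steel mirror arm and the lower blue ear. The poses are not exact enough, so feel for the holes, and press the pin fully home until its knob sits flat on the upper ear, gently: never press on the mount with more than about 25 N. Let go of it there, and leave the other pins and everything else on the table alone.

Things in the scene. Friction and masses are not known exactly. Their poses are not given: they have to be found in the camera images.
- red_pin_knob (a point): grip point of the loose hinge pin to fit: middle of its upright red round knob (22 mm across, 48 mm tall), 26 mm above the knob's flat underside. z axis along the pin, up. Steel shank below the knob: 12 mm across, 70 mm long, with a ball-round nose (radius 6 mm). About 0.12 kg. Starts upright in one of the rack's holes
- red_pin_tip (a point): lowest point of the round nose of the red-knobbed pin, 70 mm below the knob's underside and 96 mm below the grip point; z axis along the pin, towards the knob
- rack: white plastic block, 60 x 200 x 36 mm, fixed, with three blind square holes 13 mm wide and 30 mm deep in a row along its y axis, 65 mm apart (one at its centre). Origin at the centre of its underside, z up. In each stands a pin, its nose 6 mm above the table; which hole holds which pin varies
- mount: fixed black base plate of the flip-mirror mount, 10 mm thick, from x = -45 to 125 mm and y = -75 to 75 mm of its origin on the table; z up. On it stands a blue clevis open to +x: a web at x = -42 to -30 mm and two level ears, 60 mm along x, 90 mm along y, 12 mm thick, each with a vertical 13 mm hole in its middle (the upper one ringed in brass), one right above the other
- mount_top (a point): height of the upper ear's top face, 84 mm above the base's origin, axes as the base. NOT the hole: the clevis was clamped by hand on a dovetail along y, so its holes lie at x = 0 but anywhere from y = -20 to +20 mm of this point. No reading gives this; look, or feel with the pin. Pin home: knob's underside on this face, nose 14 mm above the table
- mount_eye (a point): point on the base's axis at the height of the mirror arm's steel eye between the ears (36 x 34 mm, from 51 to 61 mm above the table, hole 13 mm). The eye floats along y, up to 2 mm either way out of line with the ears' holes; it slides under 1 to 2 N and the pin's nose draws it into line. The arm runs to +x to a mirror, top 77 mm above the table
- mount_low (a point): point on the base's axis at mid-height of the lower ear (28 to 40 mm above the table). Like the upper hole, the hole is shifted along y. A spring plunger in its side wall presses on the pin with about 5 to 8 N, so the pin does not drop home by its weight: it needs some 4 to 10 N of push
- blue_pin_knob (a point): middle of the blue knob (22 mm across, 48 mm tall) of another pin in the rack, shank 50 mm; leave it there
- yellow_pin_knob (a point): middle of the yellow knob (22 mm across, 48 mm tall) of another pin in the rack, shank 90 mm; leave it there
- post: loose upright steel post, 25 mm across, 75 mm tall, origin at its foot; leave alone
- driver: loose screwdriver with a red handle, 160 mm long, lying; leave alone
- lens_ring: loose mounted lens, a black disc with a greenish middle, 40 mm across, 12 mm tall; leave alone
- pot: loose clear pot with a black lid, 52 mm across, 75 mm tall, origin at its foot; leave alone
Things that resemble listed ones, but are neither listed nor needed, are in the scene too. What is shaped like the part that bears red_pin_knob but green or white is not meant.

How it is judged:
On the way, in this order (a step that is already met when the one before it is completed fails the run):
1. the red-knobbed pin is lifted clear of the rack (height (world z) of red_pin_tip above 0.05 m), for 0.1 s.
2. its nose is in the hole of the upper ear (x of red_pin_tip in the frame of mount between -0.004 and 0.004 m and y of red_pin_tip in the frame of mount between -0.0245 and 0.0245 m and z of red_pin_tip in the frame of mount below 0.076 m).
3. it has passed through the eye of the mirror arm (x of red_pin_tip in the frame of mount between -0.004 and 0.004 m and y of red_pin_tip in the frame of mount between -0.0245 and 0.0245 m and z of red_pin_tip in the frame of mount below 0.046 m).
At the end, for the whole second after the job is handed in: The red-knobbed pin stands through all three holes of the mount, within 4 degrees of upright, its nose within 4 mm of the plane x = 0 and no higher than 16.5 mm above the table (knob at most 2.5 mm off the upper ear), at rest and released (x of red_pin_tip in the frame of mount between -0.004 and 0.004 m and y of red_pin_tip in the frame of mount between -0.0245 and 0.0245 m and angle between the z axis of red_pin_tip and the z axis of mount, either way round below 0.07 rad and z of red_pin_tip in the frame of mount below 0.0165 m and linear speed of red_pin below 0.01 m/s and contact force between the fingers and red_pin below 0.05 N); the robot touches nothing.
It fails at once if the pin presses on the mount with more than 40 N (contact force between red_pin and mount above 40 N).
It fails at once if the robot presses on the mount with more than 40 N (contact force between any of the fingers, the arm and mount above 40 N).
It fails at once if another pin is moved more than 15 mm (distance of any of blue_pin_knob, yellow_pin_knob from where it was at the start of the episode above 0.015 m).
It fails at once if a loose thing on the table is moved more than 20 mm (distance of any of post, driver, lens_ring, pot from where it was at the start of the episode above 0.02 m).
It also fails if it takes over 72 s, if anything falls off the work surface, if the arm or the gripper's body presses on something with over 40 N, if the wrist force passes 120 N, or if a joint passes its speed limit or range.

## Working session

There is one attempt and no reset: what is moved stays moved. The work goes in short steps, each a Python script; the robot and the scene stay as the last script left them, time stands still between calls to the robot, and variables do not carry over. Pictures are saved under pics/ and viewed, and the job is handed in when it is done.

```bash
mkdir -p pics
cat > h.py <<'E'
import numpy as np, cv2
from cell import robot
def px2w(f,u,v,z=None,depth=None):
    K=np.array(f["intrinsics"]);R=np.array(f["R"]);t=np.array(f["t"])
    p=cv2.undistortPoints(np.array([[[u,v]]],float),K,np.array(f["dist_coeffs"]))[0,0]
    d=R.T@np.array([p[0],p[1],1.]);c=-R.T@t
    s=(z-c[2])/d[2] if z is not None else depth
    return c+s*d
def dep(f,u,v):
    z=f["z_map"][int(v)-1:int(v)+2,int(u)-1:int(u)+2];z=z[z>0]
    return float(np.median(z)) if len(z) else None
def w2px(f,X):
    R=np.array(f["R"]);r,_=cv2.Rodrigues(R)
    return cv2.projectPoints(np.array([X],float),r,np.array(f["t"],float),np.array(f["intrinsics"]),np.array(f["dist_coeffs"]))[0][0,0]
E
python3 - <<'E'
from h import *
s=robot.observe();print(s["time_s"],s["tool_pos"],s["tool_rot"],s["force"],s["opening"],robot.tip_extent)
for n in ["scene","side","wrist"]:
    f=robot.grab_frame(n);cv2.imwrite(f"pics/{n}0.png",f["img"])
    print(n,"cam",-np.array(f["R"]).T@np.array(f["t"]))
    for q in ["red_pin_knob","blue_pin_knob","yellow_pin_knob","rack","mount","mount_top","mount_low"]:
        for r in robot.place_of(q,f)[:2]:
            u,v=r["at"];d=dep(f,u,v)
            print(q,round(r["confidence"],2),np.round(r["at"],1),np.round(px2w(f,u,v,depth=d),4) if d else None)
print(robot.observe()["time_s"])
E
```

```text
0.0 [0.29500893 0.60646796 0.23822553] [ 2.24431482e-01  9.74489343e-01 -9.93730555e-04 -2.05956552e-04] [-0.30193669  0.35778439  0.4937457 ] 0.08539961063522665 0.008
scene cam [ 1.01884978 -0.36050994  0.68590025]
red_pin_knob 0.87 [255.4 296.3] [ 0.6247 -0.1238  0.1042]
red_pin_knob 0.67 [228.9 260.6] [ 0.5424 -0.1089  0.1123]
blue_pin_knob 0.82 [200.8 286.5] [ 0.5351 -0.1654  0.0907]
yellow_pin_knob 0.69 [156.1 288.6] [ 0.5254 -0.2281  0.1357]
yellow_pin_knob 0.17 [333.9 212. ] [0.5368 0.1479 0.0415]
rack 0.92 [207.7 315.5] [ 0.549  -0.1763  0.0344]
rack 0.67 [222.5 443.2] [ 0.7438 -0.2927  0.0514]
mount 0.74 [334.9 213.1] [0.5394 0.1481 0.0399]
mount_top 0.91 [334.7 185.8] [0.5158 0.1734 0.082 ]
mount_top 0.41 [232.7 256.7] [ 0.5458 -0.1022  0.1189]
mount_low 0.6 [330.  203.3] [0.5445 0.1292 0.0816]
side cam [0.33425248 0.60429796 0.6354222 ]
red_pin_knob 0.81 [396.4 224.5] [ 0.5298 -0.0882  0.106 ]
red_pin_knob 0.63 [361.4 205.8] [ 0.6142 -0.1076  0.1101]
blue_pin_knob 0.61 [409.2 216.9] [ 0.5227 -0.1509  0.0871]
yellow_pin_knob 0.79 [429.  185.7] [ 0.508 -0.215  0.133]
rack 0.79 [403.4 247.9] [ 0.5137 -0.1104  0.0362]
mount 0.59 [344.2 360.6] [0.4993 0.2009 0.0342]
mount_top 0.75 [349.4 327.6] [0.5059 0.1742 0.0842]
mount_top 0.17 [390.7 256.7] [ 0.5266 -0.0706  0.0367]
mount_low 0.92 [346.5 347.8] [0.5053 0.1807 0.0405]
mount_low 0.36 [284.8 230.2] [ 0.7772 -0.0654  0.0135]
wrist cam [0.22107656 0.64232931 0.37420619]
mount 0.64 [125.5 452.8] [0.5006 0.1885 0.0105]
mount_low 0.78 [108.8 475.5] [0.2796 0.546  0.3044]
1.2
```

View pics/scene0.png

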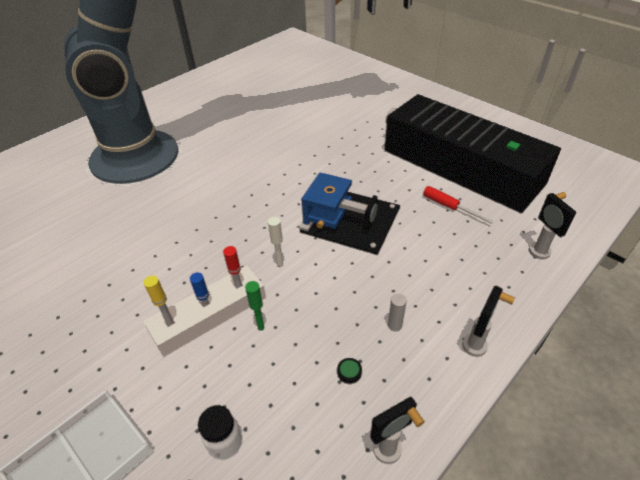

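View pics/side0.png

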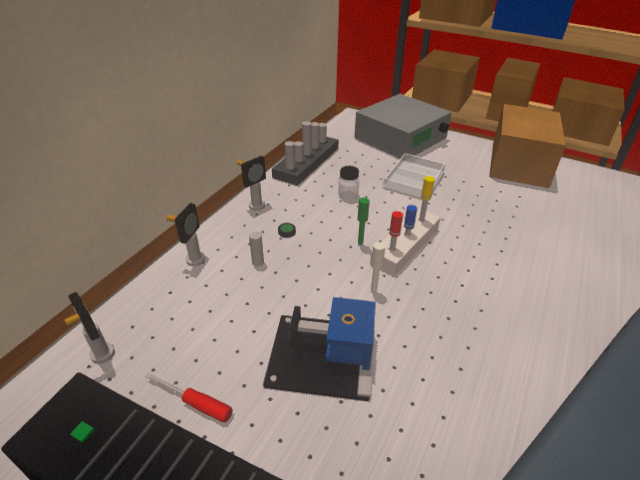

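View pics/wrist0.png

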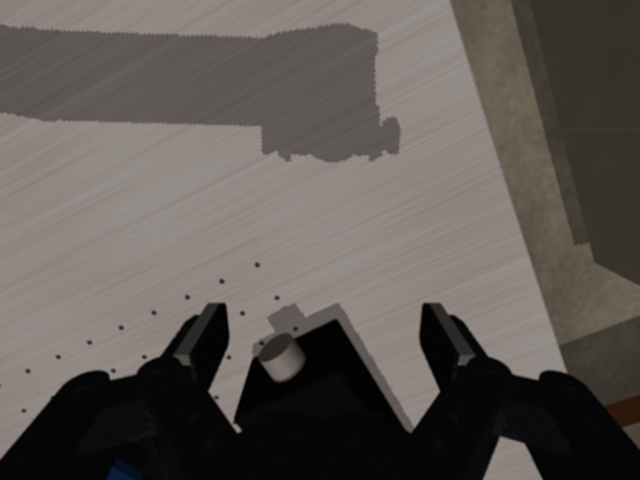

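The red-knobbed pin is in the rack's end hole, at (232,260) in scene and (396,223) in side. Free-standing green and white look-alikes are nearby. The brass-ringed hole is at (330,189) in scene and (348,319) in side. Next I'll measure these more precisely.

```bash
cat > m.py <<'E'
from h import *
def colmask(img,lo,hi,box):
    hsv=cv2.cvtColor(img,cv2.COLOR_BGR2HSV);m=cv2.inRange(hsv,lo,hi)
    k=np.zeros_like(m);x,y,w,h=box;k[y:y+h,x:x+w]=255
    m&=k;n,l,st,c=cv2.connectedComponentsWithStats(m)
    i=1+np.argmax(st[1:,4]);return l==i,st[i],c[i]
def tri(fs,ps):
    P=[np.hstack([np.array(f["R"]),np.array(f["t"]).reshape(3,1)]) for f in fs]
    q=[cv2.undistortPoints(np.array([[p]],float),np.array(f["intrinsics"]),np.array(f["dist_coeffs"]))[0,0].reshape(2,1) for f,p in zip(fs,ps)]
    X=cv2.triangulatePoints(P[0],P[1],q[0],q[1]);return (X[:3]/X[3]).ravel()
E
python3 - <<'E'
from m import *
fs=[robot.grab_frame(n) for n in("scene","side")]
B={"red":[(0,150,60),(5,255,255),(215,235,40,50),(380,200,35,45)],
"blue":[(100,120,50),(125,255,255),(180,262,35,45),(400,195,20,40)],
"yel":[(20,150,80),(32,255,255),(135,265,40,50),(415,165,30,45)],
"brass":[(10,100,60),(30,255,255),(318,180,22,18),(335,308,28,20)],
"green":[(50,120,20),(80,255,255),(240,275,30,60),(350,190,30,60)]}
for k,(lo,hi,b1,b2) in B.items():
    ps=[]
    for f,b in zip(fs,(b1,b2)):
        m,st,c=colmask(f["img"],lo,hi,b);print(k,st,np.round(c,1))
        if k=="brass":
            ys,xs=np.nonzero(m);h=cv2.convexHull(np.c_[xs,ys].astype(np.int32));e=cv2.fitEllipse(h);print("  ell",e);c=e[0]
        ps.append(tuple(c))
    X=tri(fs,ps);print("  tri",np.round(X,4),[np.round(w2px(f,X)-p,1) for f,p in zip(fs,ps)])
    z={"red":.102,"blue":.082,"yel":.122,"brass":.084,"green":.1}[k]
    print("  plane",[np.round(px2w(f,*p,z=z),4) for f,p in zip(fs,ps)])
for f,n,(x,y,w,h) in zip(fs,("a","b"),((290,165,120,95),(255,290,130,110))):
    cv2.imwrite(f"pics/mount_{n}.png",cv2.resize(f["img"][y:y+h,x:x+w],None,fx=6,fy=6,interpolation=2))
# cloud of the ear top
for f in fs:
    hsv=cv2.cvtColor(f["img"],cv2.COLOR_BGR2HSV);mm=cv2.inRange(hsv,(100,120,40),(125,255,255))
    v,u=np.nonzero((mm>0)&(f["z_map"]>0))
    P=np.array([px2w(f,a,b,depth=f["z_map"][b,a]) for a,b in zip(u,v)])
    P=P[(np.abs(P[:,2]-.084)<.008)&(P[:,1]>.08)&(P[:,1]<.3)]
    r=cv2.minAreaRect((P[:,:2]*1000).astype(np.float32));print("top",len(P),r,P[:,2].mean())
    v,u=np.nonzero((f["img"].max(2)<45)&(f["z_map"]>0))
    P=np.array([px2w(f,a,b,depth=f["z_map"][b,a]) for a,b in zip(u,v)])
    P=P[(np.abs(P[:,2]-.01)<.006)&(P[:,1]>.05)&(P[:,1]<.3)&(P[:,0]>.4)&(P[:,0]<.75)]
    if len(P)>50:print("base",len(P),cv2.minAreaRect((P[:,:2]*1000).astype(np.float32)))
E
```

```text
red [223 246  16  25 261] [231.  257.8]
red [390 212  13  21 196] [395.9 221.7]
  tri [ 0.5342 -0.099   0.1045] [array([0.3, 0.1]), array([ 0.2, -0.1])]
  plane [array([ 0.5315, -0.0981,  0.102 ]), array([ 0.5354, -0.1018,  0.102 ])]
blue [190 273  17  24 273] [198.4 284.3]
blue [407 206  10  12  60] [411.5 209.4]
  tri [ 0.5272 -0.1672  0.0932] [array([-1.7, -0.8]), array([-1.3,  0.6])]
  plane [array([ 0.5213, -0.1626,  0.082 ]), array([ 0.5294, -0.1866,  0.082 ])]
yel [144 276  21  26 335] [153.8 288.4]
yel [422 176  12  21 183] [427.7 185.8]
  tri [ 0.513  -0.2275  0.1246] [array([0.3, 0.1]), array([ 0.2, -0.1])]
  plane [array([ 0.5102, -0.227 ,  0.122 ]), array([ 0.5142, -0.2311,  0.122 ])]
brass [325 187  10   6  31] [329.1 189.3]
  ell ((329.1678466796875, 189.30511474609375), (5.853586196899414, 9.929567337036133), 87.78044891357422)
brass [342 314  13  10  61] [347.9 318.7]
  ell ((347.9259033203125, 318.5435485839844), (9.32739543914795, 12.424277305603027), 91.72894287109375)
  tri [0.5162 0.1573 0.0831] [array([0.1, 0. ]), array([ 0.2, -0. ])]
  plane [array([0.5167, 0.1564, 0.084 ]), array([0.5161, 0.1583, 0.084 ])]
green [246 282  17  48 412] [254.9 300.7]
green [359 198  10   6  46] [363.6 200.4]
  tri [ 0.625  -0.1318  0.1038] [array([-3.2, -1.1]), array([-2.4,  0.7])]
  plane [array([ 0.6277, -0.1282,  0.1   ]), array([ 0.6238, -0.1419,  0.1   ])]
top 1041 ((512.5562744140625, 152.9093017578125), (70.13003540039062, 91.94182586669922), 20.602436065673828) 0.082637335679367
base 2228 ((551.0545654296875, 185.23321533203125), (164.02255249023438, 150.9926300048828), 20.297128677368164)
top 1754 ((509.912109375, 158.65846252441406), (70.19950866699219, 90.7200927734375), 20.735082626342773) 0.08478408394887187
base 772 ((533.3160400390625, 206.08908081054688), (113.9404067993164, 112.89825439453125), 23.17024803161621)
```

The red pin at about (0.534,-0.099) is 130 mm from the yellow one, which matches the rack spacing. The ring is at about (0.516,0.157), and the mount yaw is about 20.5°. I'll move over the red pin, jaws square to the row, and check with the wrist camera.

```bash
cat >> m.py <<'E'
from scipy.spatial.transform import Rotation as Ro
def down(a):
    y=np.array([np.cos(a),np.sin(a),0]);z=np.array([0,0,-1.]);x=np.cross(y,z)
    return Ro.from_matrix(np.c_[x,y,z]).as_quat()
E
python3 - <<'E'
from m import *
a0=np.radians(-9.4)
s=robot.observe();print(s["joint_positions"])
for a in (a0,a0+np.pi):
    q=down(a)
    for p in [(.534,-.099,.24),(.534,-.099,.094),(.516,.157,.26),(.516,.157,.1)]:
        j=robot.inverse_kinematics(p,q);print(np.degrees(a),p,None if j is None else np.round(j,2))
E
```

```text
[-1.14688618  0.4686047  -0.04862486  1.53250649  0.02408833  1.14096055
 -0.08226042]
-9.4 (0.534, -0.099, 0.24) [-0.42  0.28  0.65  1.88 -0.2   1.05  0.15]
-9.4 (0.534, -0.099, 0.094) [-0.31  0.48  0.54  2.01 -0.35  0.75  0.28]
-9.4 (0.516, 0.157, 0.26) [-0.72  0.23  0.41  1.85 -0.11  1.08 -0.43]
-9.4 (0.516, 0.157, 0.1) [-0.66  0.43  0.36  2.01 -0.22  0.74 -0.32]
170.6 (0.534, -0.099, 0.24) [ 0.97  0.5  -1.17  1.8   0.5   1.18  2.62]
170.6 (0.534, -0.099, 0.094) [-0.67  0.7   1.11  2.03 -0.8   0.94 -2.43]
170.6 (0.516, 0.157, 0.26) [-0.24  0.24 -0.15  1.82  0.04  1.08  2.56]
170.6 (0.516, 0.157, 0.1) [-0.16  0.43 -0.27  1.98  0.16  0.75  2.45]
```

Run:
```python
from m import *
robot.reach((.534,-.099,.235),down(np.radians(-9.4)))
s=robot.observe();print(s["time_s"],s["tool_pos"],s["force"])
f=robot.grab_frame("wrist");cv2.imwrite("pics/wrist1.png",f["img"])
print(w2px(f,(.534,-.099,.128)),w2px(f,(.534,-.099,.102)),-np.array(f["R"]).T@np.array(f["t"]))
for lo,hi in [((0,150,50),(6,255,255)),((174,150,50),(180,255,255))]:
    m=cv2.inRange(cv2.cvtColor(f["img"],cv2.COLOR_BGR2HSV),lo,hi);n,l,st,c=cv2.connectedComponentsWithStats(m)
    for i in range(1,n):
        if st[i,4]>80:print(st[i],c[i])
```

```text
3.9333 [ 0.53441603 -0.09774782  0.23487811] [-0.05118442  0.13716184  0.50182267]
[323.60687856 239.22837404] [323.62495934 229.16609173] [ 0.54752867 -0.01723202  0.36973434]
[311 210  27  40 791] [324.20986094 231.20353982]
```

View pics/wrist1.png

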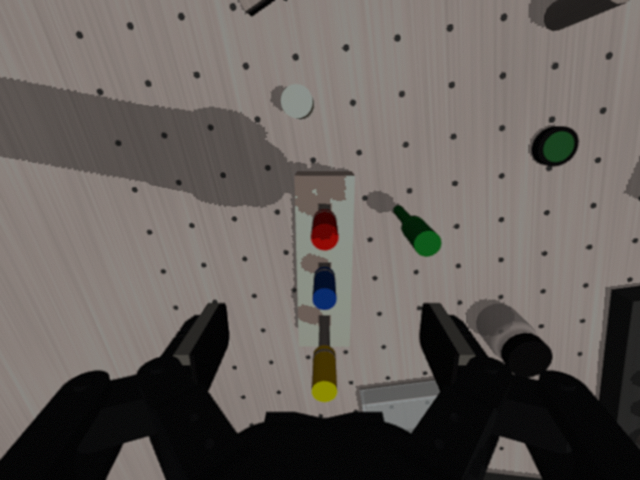

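The knob top is at (324,239), as predicted, and centred between the fingers. The green pin is clear of the right finger. I'll grasp now.

Run:
```python
from m import *
robot.line_to((.534,-.099,.095),velocity=.12)
s=robot.observe();print(s["time_s"],s["tool_pos"],s["force"])
robot.grasp(70)
s=robot.observe();print(s["time_s"],s["tool_pos"],s["opening"],s["force"])
f=robot.grab_frame("scene");cv2.imwrite("pics/g1.png",cv2.resize(f["img"][180:380,120:370],None,fx=3,fy=3))
p=s["tool_pos"];robot.line_to((p[0],p[1],.265),velocity=.12)
s=robot.observe();print(s["time_s"],s["tool_pos"],s["opening"],s["force"])
f=robot.grab_frame("scene");cv2.imwrite("pics/g2.png",cv2.resize(f["img"][100:340,120:400],None,fx=2.5,fy=2.5))
```

```text
5.3 [ 0.53457263 -0.09915095  0.09568438] [-0.06063384  0.11214328  1.70818522]
5.9083 [ 0.5339868  -0.09895403  0.09520193] 0.020413021593701702 [-0.96849936  0.00571016  2.77867457]
7.525 [ 0.53352507 -0.09882685  0.26424286] 0.020370684143059987 [-0.24095263  0.02146516 -2.0734802 ]
```

View pics/g2.png

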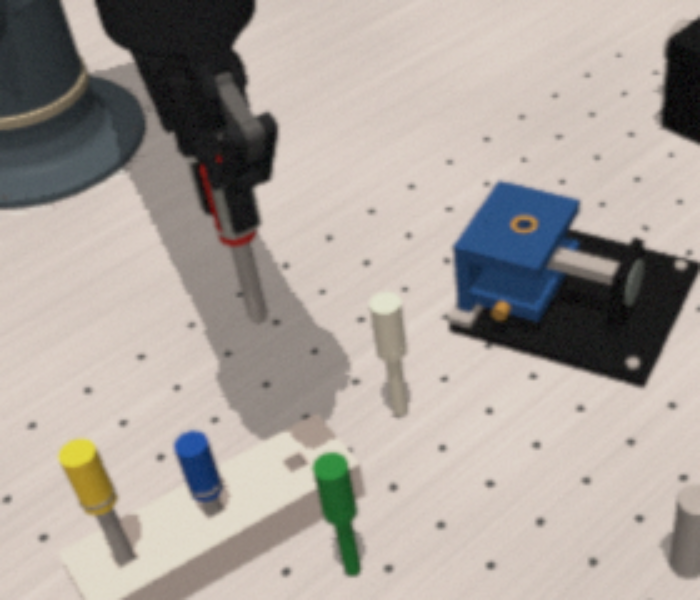

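The pin is held. I'll carry it over the ring and compare nose and ring in the same pictures, so calibration errors cancel.

Run:
```python
from m import *
q=down(np.radians(-9.4))
robot.reach((.516,.157,.245),q)
robot.line_to((.516,.157,.195),velocity=.1)
s=robot.observe();print(s["time_s"],s["tool_pos"],s["tool_rot"],s["opening"],s["force"])
for n,(x,y,w,h) in (("scene",(280,90,110,130)),("side",(290,210,130,150))):
    f=robot.grab_frame(n);cv2.imwrite(f"pics/i_{n}.png",cv2.resize(f["img"][y:y+h,x:x+w],None,fx=4,fy=4,interpolation=2))
    np.savez(f"f_{n}.npz",**{k:np.array(f[k]) for k in("img","z_map","intrinsics","dist_coeffs","R","t")})
    p=s["tool_pos"]
    print(n,"pred tip",w2px(f,(p[0],p[1],p[2]-.0892)),"knob foot",w2px(f,(p[0],p[1],p[2]-.0192)),"hole",w2px(f,(.5162,.1573,.084)))
```

```text
9.2333 [0.51653907 0.15653158 0.1953329 ] [7.62995847e-01 6.46403289e-01 2.80685260e-04 2.14459802e-04] 0.020398145503125725 [ 0.90185096 -0.35370857 -0.85837568]
scene pred tip [328.95445353 180.41658683] knob foot [328.27653801 150.3783476 ] hole [329.29528166 188.96902836]
side pred tip [348.87245697 308.44368934] knob foot [351.41138231 276.41507415] hole [348.11588998 318.12302809]
```

View pics/i_scene.png

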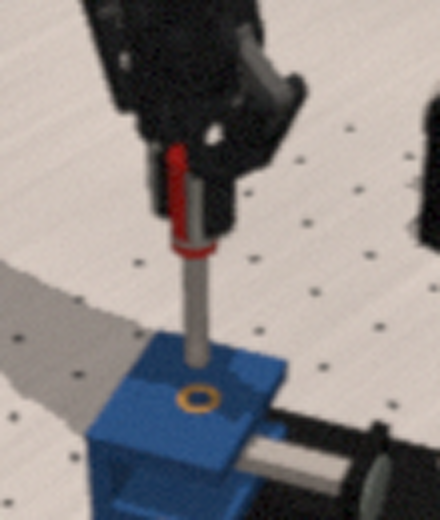

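View pics/i_side.png

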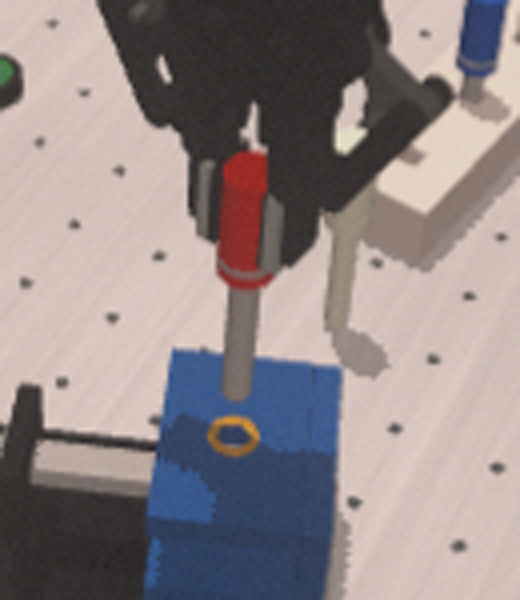

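The nose is above the ring to within about 1 mm in both views: scene (329.5,181.5) over (329.5,189.5), side (349,310) over (348.5,319). I'll descend in small, force-checked steps.

```bash
cat >> m.py <<'E'
def st(n=3):
    F=[];T=[]
    s=robot.observe();return s
def step(p,v=.03):
    robot.line_to(tuple(p),velocity=v);s=robot.observe()
    print(round(s["time_s"],2),"cmd",np.round(np.array(p)*1e3,2),"pos",np.round(np.array(s["tool_pos"])*1e3,2),"F",np.round(np.array(s["force"]),2),"M",np.round(s["ft_torque"],2),flush=True)
    return s
E
python3 - <<'E'
from m import *
p=np.array([.5162,.1572,.178]);s=step(p,.06);F0=np.array(s["force"])
while p[2]>.1655:
    p[2]-=.001; s=step(p)
    d=np.array(s["force"])-F0
    if abs(d[2])>5 or np.hypot(*d[:2])>4: print("contact");break
E
```

```text
9.77 cmd [516.2 157.2 178. ] pos [515.91 157.13 177.47] F [ 0.24 -0.15 -1.09] M [-0.01 -0.09 -0.01]
10.02 cmd [516.2 157.2 177. ] pos [516.3  157.2  177.12] F [ 0.22  0.18 -2.58] M [-0.02  0.01 -0.02]
10.27 cmd [516.2 157.2 176. ] pos [516.18 157.23 176.02] F [ 0.3   0.95 -1.47] M [0.01 0.01 0.04]
10.52 cmd [516.2 157.2 175. ] pos [516.14 157.21 174.93] F [ 0.4   0.52 -1.84] M [ 0.01 -0.   -0.05]
10.77 cmd [516.2 157.2 174. ] pos [516.17 157.19 173.95] F [-0.9  -0.29 -1.73] M [ 0.   -0.02  0.06]
11.02 cmd [516.2 157.2 173. ] pos [516.15 157.2  172.92] F [ 0.86 -0.56 -1.23] M [-0.06  0.03  0.01]
11.27 cmd [516.2 157.2 172. ] pos [516.14 157.19 171.92] F [-0.89 -0.14 -0.57] M [ 0.   -0.01  0.03]
11.52 cmd [516.2 157.2 171. ] pos [516.17 157.18 170.94] F [ 0.08 -0.13 -1.25] M [-0.    0.03 -0.02]
11.77 cmd [516.2 157.2 170. ] pos [516.15 157.19 169.93] F [ 0.19  0.8  -0.55] M [0.03 0.04 0.04]
12.02 cmd [516.2 157.2 169. ] pos [516.14 157.19 168.92] F [ 0.11 -0.65 -1.04] M [-0.06 -0.04 -0.04]
12.27 cmd [516.2 157.2 168. ] pos [516.17 157.15 167.94] F [ 0.04 -0.77 -1.02] M [ 0.   -0.01 -0.02]
12.52 cmd [516.2 157.2 167. ] pos [516.16 157.18 166.93] F [ 0.08  0.39 -0.72] M [-0.02 -0.05 -0.05]
12.77 cmd [516.2 157.2 166. ] pos [516.15 157.2  165.95] F [ 0.25  0.45 -1.26] M [-0.04  0.05  0.03]
13.02 cmd [516.2 157.2 165. ] pos [516.16 157.18 164.94] F [ 0.17 -0.11 -1.39] M [-0.04 -0.01 -0.05]
```

The nose is inside the upper ear, and there's no contact so far. Continuing the same way, giving way to side forces.

Run:
```python
from m import *
p=np.array([.5162,.1572,.165])
for i in range(40):
    if p[2]<=.136: break
    p[2]-=.0015; s=step(p)
    d=np.array(s["force"])-[.1,0,-1.2]
    if d[2]>12 or np.hypot(*d[:2])>8: print("contact");break
```

```text
13.27 cmd [516.2 157.2 163.5] pos [516.12 157.18 163.37] F [ 0.49  0.5  -0.58] M [-0.03 -0.05 -0.07]
13.52 cmd [516.2 157.2 162. ] pos [516.11 157.2  161.88] F [-0.92  0.43 -0.01] M [-0.01 -0.02  0.04]
13.77 cmd [516.2 157.2 160.5] pos [516.14 157.16 160.39] F [-0.21  0.09 -1.61] M [-0.01  0.    0.05]
14.02 cmd [516.2 157.2 159. ] pos [516.11 157.19 158.87] F [ 0.07 -0.42 -1.74] M [ 0.05  0.01 -0.02]
14.27 cmd [516.2 157.2 157.5] pos [516.12 157.16 157.39] F [-0.73 -0.02 -0.85] M [-0.02  0.06  0.03]
14.52 cmd [516.2 157.2 156. ] pos [516.14 157.18 155.9 ] F [ 0.34 -0.85 -2.27] M [ 0.    0.01 -0.  ]
14.77 cmd [516.2 157.2 154.5] pos [516.09 157.18 154.39] F [-0.89  0.05 -1.14] M [ 0.   -0.03  0.01]
15.02 cmd [516.2 157.2 153. ] pos [516.13 157.18 152.89] F [-0.07 -0.81 -1.76] M [ 0.02 -0.   -0.03]
15.27 cmd [516.2 157.2 151.5] pos [516.12 157.17 151.39] F [ 0.14  0.49 -2.09] M [-0.01 -0.01 -0.02]
15.52 cmd [516.2 157.2 150. ] pos [516.12 157.18 149.88] F [ 0.33  0.15 -2.07] M [ 0.02 -0.01 -0.03]
15.77 cmd [516.2 157.2 148.5] pos [516.11 157.17 148.39] F [ 0.46  0.19 -2.11] M [ 0.01  0
[... 207 characters left out ...]
5]
16.52 cmd [516.2 157.2 144. ] pos [516.1  157.3  143.83] F [-0.4   1.22 -2.02] M [0.36 0.07 0.04]
16.77 cmd [516.2 157.2 142.5] pos [516.12 157.17 142.33] F [-0.45  0.63 -2.68] M [0.35 0.11 0.  ]
17.02 cmd [516.2 157.2 141. ] pos [516.12 157.15 140.84] F [-0.46  0.45 -1.37] M [ 0.33  0.09 -0.  ]
17.27 cmd [516.2 157.2 139.5] pos [516.15 157.14 139.37] F [ 0.56  1.43 -2.19] M [ 0.27  0.06 -0.04]
17.52 cmd [516.2 157.2 138. ] pos [516.14 157.14 137.87] F [-1.32  0.11 -1.97] M [ 0.27  0.03 -0.01]
17.77 cmd [516.2 157.2 136.5] pos [516.16 157.16 136.39] F [ 0.35  0.74 -1.68] M [0.27 0.03 0.08]
18.02 cmd [516.2 157.2 135. ] pos [516.16 157.2  134.88] F [ 1.23  1.44 -1.65] M [ 0.18  0.01 -0.01]
```

The nose met the eye at about z = 147 mm and drew it into line. Next is the lower ear.

Run:
```python
from m import *
p=np.array([.5162,.1572,.135])
for i in range(40):
    if p[2]<=.1055: break
    p[2]-=.0015; s=step(p)
    d=np.array(s["force"])-[.1,0,-1.5]
    if d[2]>14 or np.hypot(*d[:2])>9: print("contact");break
```

```text
18.27 cmd [516.2 157.2 133.5] pos [516.17 157.19 133.37] F [-0.7   0.87 -1.54] M [ 0.18  0.03 -0.03]
18.52 cmd [516.2 157.2 132. ] pos [516.17 157.17 131.88] F [ 0.6   2.35 -2.06] M [ 0.25  0.08 -0.05]
18.77 cmd [516.2 157.2 130.5] pos [516.15 157.19 130.38] F [-0.22  0.4  -1.26] M [ 0.29  0.04 -0.01]
19.02 cmd [516.2 157.2 129. ] pos [516.15 157.18 128.88] F [ 0.52  0.46 -2.74] M [0.22 0.04 0.01]
19.27 cmd [516.2 157.2 127.5] pos [516.17 157.19 127.39] F [-0.22  0.93 -2.2 ] M [ 0.23  0.03 -0.01]
19.52 cmd [516.2 157.2 126. ] pos [516.16 157.15 125.88] F [-0.56  0.8  -1.45] M [ 0.21  0.06 -0.02]
19.77 cmd [516.2 157.2 124.5] pos [516.15 157.19 124.4 ] F [-0.68  1.08 -1.39] M [0.23 0.04 0.02]
20.02 cmd [516.2 157.2 123. ] pos [516.21 157.3  122.96] F [ 0.09  1.88 -1.16] M [0.32 0.02 0.01]
20.27 cmd [516.2 157.2 121.5] pos [516.25 157.58 121.54] F [-0.29  2.25  0.05] M [ 0.6  0.1 -0. ]
20.52 cmd [516.2 157.2 120. ] pos [516.13 157.46 119.85] F [-0.17  2.44 -0.9 ] M [0.7  0.12 0.  ]
20.77 cmd [516.2 157.2 118.5] pos [516.13 157.4  118.3 ] F [-0.55  1.94 -1.5 ] M [ 0.85  0.17 -0.02]
21.0
[... 192 characters left out ...]
4]
21.52 cmd [516.2 157.2 114. ] pos [516.06 157.28 113.81] F [ 0.51  2.69 -2.34] M [0.99 0.15 0.01]
21.77 cmd [516.2 157.2 112.5] pos [516.04 157.21 112.19] F [-0.51  2.85 -2.95] M [0.94 0.1  0.05]
22.02 cmd [516.2 157.2 111. ] pos [516.1  157.23 110.75] F [-0.26  3.73 -3.09] M [ 1.03  0.15 -0.05]
22.27 cmd [516.2 157.2 109.5] pos [516.11 157.25 109.29] F [-0.67  2.79 -2.34] M [ 1.    0.19 -0.03]
22.52 cmd [516.2 157.2 108. ] pos [516.13 157.27 107.81] F [-0.84  4.13 -1.65] M [ 1.08  0.25 -0.  ]
22.77 cmd [516.2 157.2 106.5] pos [516.18 157.24 106.34] F [-0.21  3.78 -1.9 ] M [ 1.1   0.23 -0.02]
23.02 cmd [516.2 157.2 105. ] pos [516.08 157.24 104.67] F [-1.08  4.9  -5.09] M [1.17 0.13 0.04]
```

Run:
```python
from m import *
p=np.array([.5162,.1572,.105])
for i in range(10):
    p[2]-=.0006; s=step(p)
    d=np.array(s["force"])-[.1,0,-1.5]
    if d[2]>9 or np.hypot(*d[:2])>10: print("contact");break
for n,(x,y,w,h) in (("scene",(280,110,130,130)),("side",(270,230,130,150))):
    f=robot.grab_frame(n);cv2.imwrite(f"pics/j_{n}.png",cv2.resize(f["img"][y:y+h,x:x+w],None,fx=4,fy=4,interpolation=2))
```

```text
23.27 cmd [516.2 157.2 104.4] pos [516.14 157.26 104.4 ] F [-1.44  4.54 -1.15] M [ 1.17  0.34 -0.02]
23.52 cmd [516.2 157.2 103.8] pos [516.21 157.23 103.8 ] F [-0.51  4.49 -0.66] M [1.16 0.37 0.03]
23.77 cmd [516.2 157.2 103.2] pos [516.23 157.28 103.56] F [-2.4   4.2   4.45] M [ 1.14  0.73 -0.01]
24.02 cmd [516.2 157.2 102.6] pos [516.24 157.31 103.51] F [-4.01  3.12  8.67] M [1.07 1.11 0.02]
contact
```

View pics/j_scene.png

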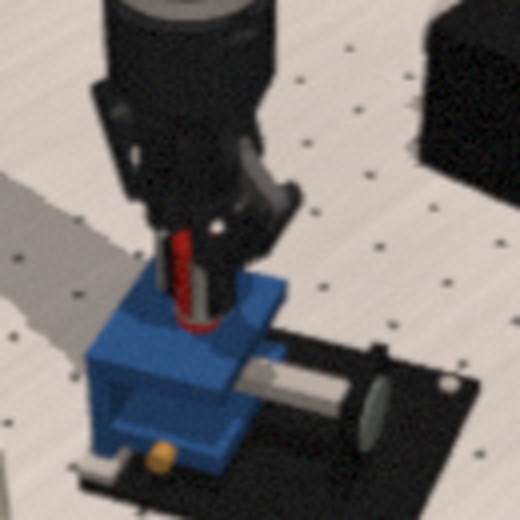

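View pics/j_side.png

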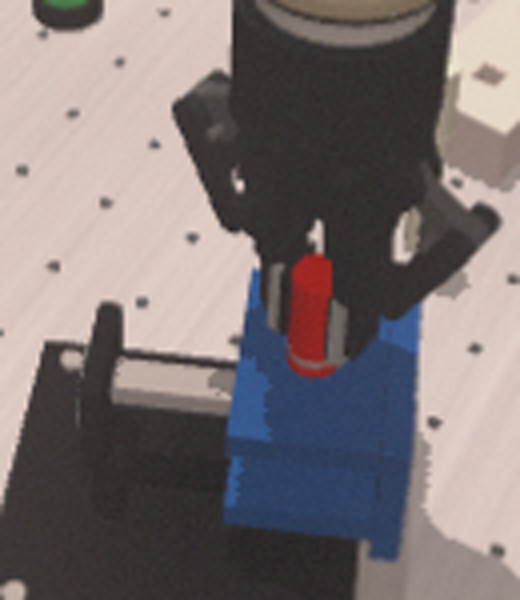

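The knob has met the ear at z = 103.5 mm, where 103.2 was expected, with about 10 N of push. The red rim sits on the ear in both views. I'll release and check.

Run:
```python
from m import *
p=np.array([.5162,.1572,.102]);s=step(p)
robot.gripper_open()
s=robot.observe();print(s["time_s"],s["opening"],s["tool_pos"],s["force"])
robot.line_to((.5162,.1572,.20),velocity=.1)
s=robot.observe();print(s["time_s"],s["force"])
fs=[]
for n,(x,y,w,h) in (("scene",(280,110,130,130)),("side",(270,230,130,150))):
    f=robot.grab_frame(n);fs.append(f);cv2.imwrite(f"pics/k_{n}.png",cv2.resize(f["img"][y:y+h,x:x+w],None,fx=4,fy=4,interpolation=2))
ps=[]
for f,b in zip(fs,((310,140,50,60),(325,270,45,60))):
    m,s_,c=colmask(f["img"],(0,130,50),(7,255,255),b);ps.append(tuple(c));print(s_,c,w2px(f,(.5162,.1573,.110)),w2px(f,(.5162,.1573,.1125)))
print(tri(fs,ps))
f=robot.grab_frame("wrist");cv2.imwrite("pics/k_w.png",f["img"])
```

```text
24.37 cmd [516.2 157.2 102. ] pos [516.27 157.32 103.44] F [-5.54  4.19 13.51] M [ 0.98  1.44 -0.05]
25.0167 0.08525126279480212 [0.51620269 0.15707358 0.10188447] [ 0.40459886 -0.12194754  0.41917627]
26.15 [ 0.52064219 -0.59179191  0.45873287]
[324 167  11  23 197] [328.96954315 177.96954315] [329.06403652 178.58487316] [329.04129329 177.56363147]
[342 294  15  30 331] [348.63444109 307.28398792] [348.98878191 307.17747046] [349.07479965 306.0970579 ]
[0.51594571 0.15805458 0.11077639]
```

View pics/k_scene.png

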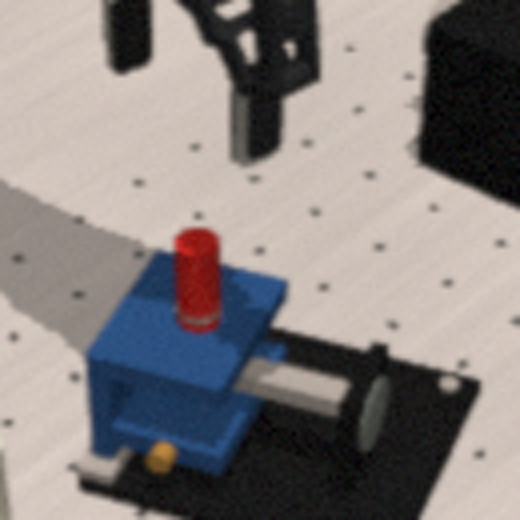

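View pics/k_side.png

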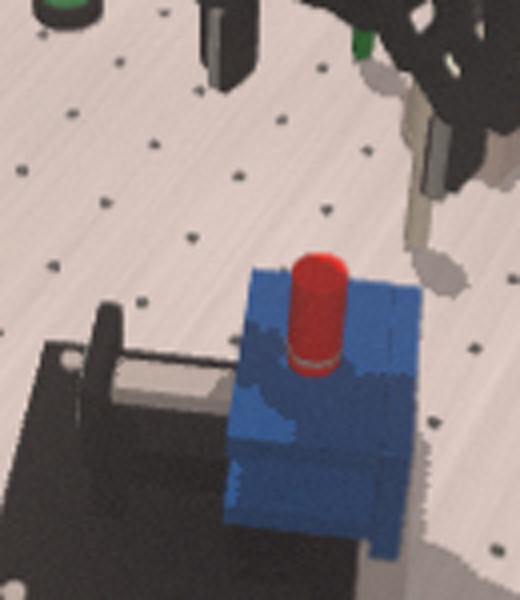

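The knob sits flat and upright on the ear in both views, and the triangulated middle is at z = 0.1108 against 0.110 at home. The gripper is clear, so I'll hand in.

Run:
```python
from m import *
robot.line_to((.5162,.1572,.24),velocity=.1)
s=robot.observe();print(s["time_s"],s["force"]);robot.close_job()
```

```text
26.85 [-0.44814443  0.27950552 -0.63047963]
the job is handed in; nothing more can be done
```

The red-knobbed pin is through all three holes of the mount, pressed home and released. I handed the job in at 26.9 s of the 72 s allowed; the hand-in gives no verdict.

- **Insertion:** I took the pin from the rack's end hole, lined its nose up with the brass ring in two views, and lowered it in 0.6–1.5 mm steps while checking the wrist force. It entered the upper ear without contact, drew the eye into line, then passed the lower ear's plunger with 3–5 N of side force.
- **Pressing home:** The knob came to a hard stop at tool height 103.5 mm, where 103.2 mm was expected. The largest push was about 14 N upward and 7 N sideways at the wrist.
- **Last checks:** After release the knob stood upright and flat on the upper ear in both views. Its middle triangulated to z = 0.111 m, against 0.110 m when home. That measurement is only good to about 2 mm, so the hard stop is the stronger evidence that it is home.
- **Not re-measured:** I did not measure the other pins and loose things again after the job. The gripper stayed clear of them, and I saw no sign that they had moved.

No check failed. The one oddity was that the vertical force showed little of the plunger's resistance on the way down.

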